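# Hook a shelf bracket into a slotted plate and prove it with a pull

## Robot

A 6-joint arm with a two-finger parallel gripper is mounted at the origin on a cart in front of the work surface, level with it; the furniture and walls round the work are solid. World frame = base frame: x ahead of the robot, y to its left, z up, the work surface at z = 0. Lengths are in m, angles in rad, forces in N, time in s.
With the tool pointing down it reaches from about 0.25 to 0.725 m from the base axis. Payload 4 kg.
Tool frame: the origin (TCP) lies on the centre line of the jaws, within the pads' length; the fingertips stand 17 mm ahead of it and the grasp point (between the pads) lies 2 mm behind it; z points along the fingers, y is the line along which they close (so a half turn about z gives the same grasp; the last joint's range is limited). The gripper opens to 85 mm and grips with 20 to 120 N. Pads are 22 mm wide; open, the fingers measure 114 mm over their backs; the gripper's body (76 mm by 85 mm) begins 54 mm behind the grasp point. The pads swing forward as they close: fully open they stand 13 mm farther back than shut.
Start: joints at [1.28, 0.241, 0.005, 1.335, 0, 1.571], TCP at [0.143, 0.479, 0.248] pointing down, gripper open.
Joint ranges: [-2.72, 2.72], [-1.05, 1.87], [-1.09, 1.28], [-1.99, 2.15], [-1.42, 1.44], [-3.14, 3.14]. Speed limits (rad/s): [2.79, 2.79, 3.14, 3.14, 3.14, 3.14].

## Interface

Orientations are given as a unit quaternion [x, y, z, w].
In Python, from workcell import get_obs, imaging, order gives the robot as it stands.
- The arm moves only by the tool apply_moves, never from a script. Its argument "targets" is a list that holds one entry, the list of rows, each a list of 5 numbers: the shift along the world's x, y, z in units of 40 mm (1.0 is 40 mm), then the turn about the world's z in degrees, then the gripper command: -1 is shut, 1 is fully open, values between are in proportion. In form: [[[dx, dy, dz, turn, fingers], ...]]. A call has 1 to 8 rows; each row shifts and turns the commanded pose from where the row before left it; what a row does not reach is not made up. A row lasts 1/12 s, in which the tool goes at most 41.7 mm and 7.16 degrees, less where a joint would pass 70% of its speed; a pose out of reach is approached as far as the arm can. A call is refused whole if a number of a shift passes 1 or a number of a turn 7.16, either way. A call with a gripper value outside its range is refused whole. The fingers move at their own pace and stop on an object; the grip force is fixed at half the most. Time passes only in rows, so rows that do not move let the fingers close. It gives the time, the measured TCP pose, the force, the opening and the grip force at its end, in the units of the state.
- get_obs(): the state, without advancing time (a new reading comes with each control period).
- imaging.camera(name): name is "scene" or "top" or "wrist"; returns (picture, depth): 480x640x3 uint8, blue, green, red; 480x640 float32, m along the optical axis (not along the pixel's ray), 0 where there is no reading.
- imaging.get_calibration(name): a dict with "camera_matrix" (3x3 intrinsics, pixels), "eye" and "rotation" of the camera in the world; the wrist camera has in their place "hand_eye" (4x4, takes a point from camera to tool coordinates, whose origin is the TCP and whose axes are the flange's). Camera axes: x right, y down, z forward; pixel columns grow to the right and rows downward; lengths in m; the calibration is good to about 2 mm. A picture is of the moment at which its call begins: read the wrist's pose just before it. get_calibration takes no time and is no camera call.
- order.job_done(): hands the job in; it is judged then, once.
The state is a dict: "clock": time; "joint_pos": joint angles; "joint_vel": joint speeds; "tau": joint torques, N m; "eef_pos": TCP position; "tool_rot": TCP orientation; "ft_force": force on the tool from outside, world axes, zero at the start; "ft_torque": the same for the moment, N m; "grip_width": finger opening in m; "grasp_force": force on a finger pad.
Only numpy, scipy, OpenCV 4.12 (cv2) and the standard library are available. Lean on these libraries where they do the work, as an engineer would, in place of code of your own. Each camera call takes 0.05 s, during which the arm holds its last target. There are 200 camera calls.

## Task

Hang the blue bracket by its steel hook in the top slot of the white slotted plate: hook all the way in, then down until it is fully seated on the brass keeper bar behind the plate. Then prove that it holds: keeping hold of the bracket, pull it straight away from the front of the plate until the hook bites, and keep up a pull of about 15 N for two seconds, at no time pulling with more than 25 N. Let go and leave the bracket hanging there, and leave the other things on the table alone.

Things in the scene. Friction and masses are not known exactly. Their poses are not given: they have to be found in the camera images.
- stand: Fixed stand: dark base 110x130x12 mm (x -35 to +75) and two posts carrying a fixed white front plate, 96 mm wide (y), 4 mm thick (x), 185 mm high, with three slots 15 mm wide one above another; the top one is open from 147 to 177 mm above the table. Origin on the table under the plate's mid-thickness; x points through the plate from front to back (away from the robot at yaw 0), z up.
- keeper (a joint): Brass keeper bar (4 mm thick, 56 mm wide) behind the top slot, top edge 153 mm above the table: the hook's neck rests on it, the lip catches behind it. It gives along the stand's x on stiff springs, 15 N per mm: value in m, 0 at rest, negative when pulled to the front. Its depth differs each time and is not told: its back face lies 8 to 18 mm behind the plate's mid-thickness.
- seat (a point): Point in the middle of the top slot's width, in the plate's mid-thickness, 153 mm above the table (the height of the keeper bar's top edge); axes as the stand's. When the bracket hangs, its x and y axes lie along the stand's.
- bracket: Loose blue steel bracket, about 0.25 kg, standing on its foot. Origin on the underside, x towards the hook at its back, z up. Foot 105x56x5 mm (x -60 to 45); back flange x 40 to 45, 40 mm wide, 90 high; central upright web 12 mm thick (y), x -45 to 40, up to z 75: grip it, fingers closing along y.
- bracket_hook (a point): Under the neck of the 12 mm wide steel hook, at (64.5, 0, 78) mm in the bracket's frame. Neck z 78 to 86, x 45 to 71; lip x 66.5 to 71, down to z 68. It enters the top slot with the underside 85 to 91 mm above the table; seated at 75 mm with the flange on the plate it is 17.5 mm behind point seat and can be drawn out 1.5 to 11.5 mm until the lip meets the keeper; let go, the bracket sags a little.
- bracket_grip (a point): Point in the bracket's web good to grip from above: at (-15, 0, 64) mm in the bracket's frame, 11 mm below the web's top edge.
- stapler: Red and black stapler, 36x150x52 mm, loose bystander; origin under its middle.
- tape_roll: Roll of tape lying flat, 104x102x25 mm, loose bystander; origin under its middle.
- date_stamp: Self-inking stamp, white top on dark body, 50x82x103 mm, loose bystander; origin under its middle.
Mind the look-alikes: they are no part of the job. Several things have the shape of the bracket; the one meant has the colours described above.

How it is judged:
By the outcome, as a careful person would: the job done as asked, in the order asked, and still so for the second after the job is handed in, with the robot touching nothing.
It also fails if it takes over 67 s, if anything falls off the work surface, if the arm or the gripper's body presses on something with over 40 N, if the wrist force passes 120 N, or if a joint passes its speed limit or range.

## Working session

There is one attempt and no reset: what is moved stays moved. The work goes in short steps, Python scripts to look and compute and a tool call to move; the robot and the scene stay as the last step left them, time stands still between calls to the robot, and variables do not carry over. Pictures are saved under pics/ and viewed, at most 10 in all, crops included, and the job is handed in when it is done.

Besides the shell and the picture viewer there is one more tool, called after ">>>" as name(argument=value, ...) on one line, values as JSON. apply_moves: Moves the arm, as the interface text tells. Its arguments: {"type":"object","properties":{"targets":{"type":"array","items":{"type":"array","items":{"type":"array","items":{"type":"number"}}}}},"required":["targets"]}

```bash
mkdir -p pics; ls; python3 - <<'E'
from workcell import get_obs, imaging, order
import cv2,numpy as np
o=get_obs(); print({k:np.round(v,3).tolist() for k,v in o.items()})
for n in ("scene","top"):
    p,d=imaging.camera(n); cv2.imwrite(f"pics/{n}0.png",p); np.savez(f"pics/{n}0.npz",p=p,d=d)
    print(n,{k:np.round(v,4).tolist() for k,v in imaging.get_calibration(n).items()})
print(imaging.get_calibration("wrist"))
E
```

```text
pics
{'clock': 0.0, 'joint_pos': [1.28, 0.241, 0.004, 1.335, -0.0, 1.571], 'joint_vel': [-0.0, -0.0, 0.002, 0.001, -0.0, 0.0], 'tau': [-0.001, -37.232, 25.241, 0.017, -0.0, -0.0], 'eef_pos': [0.143, 0.478, 0.247], 'tool_rot': [0.145, 0.989, -0.001, -0.0], 'ft_force': [0.242, -0.955, -0.114], 'ft_torque': [0.04, -0.037, 0.001], 'grasp_force': 0.0, 'grip_width': 0.086}
scene {'camera_matrix': [[508.6118, 0.0, 321.9044], [0.0, 508.6118, 240.3042], [0.0, 0.0, 1.0]], 'eye': [0.1002, -1.086, 1.0774], 'rotation': [0.8917, -0.2103, 0.0849, -0.3917]}
top {'camera_matrix': [[528.6638, 0.0, 313.6248], [0.0, 528.6638, 238.1857], [0.0, 0.0, 1.0]], 'eye': [0.4312, -0.1118, 1.3293], 'rotation': [0.7064, -0.7054, 0.0501, -0.0295]}
{'camera_matrix': array([[392.0110327 ,   0.        , 319.3248769 ],
       [  0.        , 392.0110327 , 241.01472123],
       [  0.        ,   0.        ,   1.        ]]), 'hand_eye': array([[ 3.03858263e-04, -9.56737420e-01, -2.90952603e-01,
         7.32668310e-02],
       [ 9.99999953e-01,  2.82639774e-04,  1.14954121e-04,
        -1.91750919e-04],
       [-2.77461309e-05, -2.90952624e-01,  9.56737461e-01,
        -1.25715169e-01],
       [ 0.00000000e+00,  0.00000000e+00,  0.00000000e+00,
         1.00000000e+00]])}
```

View pics/scene0.png

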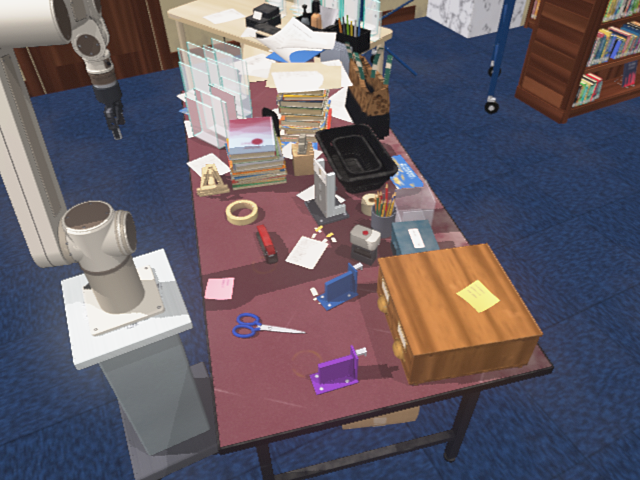

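View pics/top0.png

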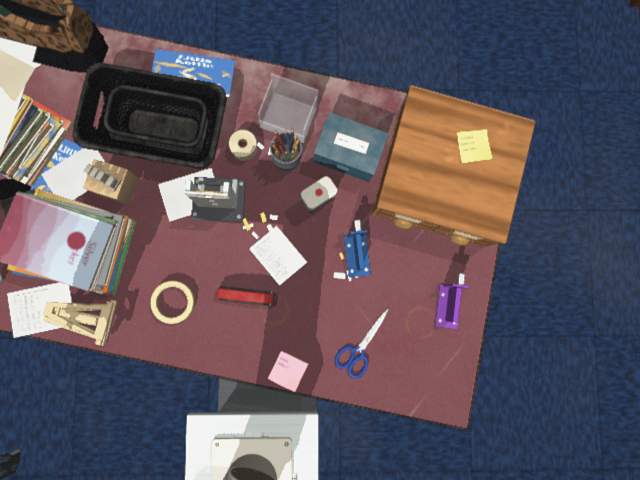

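Candidates for "bracket": blue one at scene (338,288) / top (357,252), and the purple look-alike at scene (335,372) / top (450,303). The purple one has the wrong colour, so I choose the blue. The stand is at scene (326,195) / top (213,195).

```bash
cat > h.py <<'E'
import numpy as np,cv2
from scipy.spatial.transform import Rotation as R
from workcell import get_obs, imaging, order
def cloud(name,p=None,d=None):
    c=imaging.get_calibration(name)
    if name=="wrist":
        o=get_obs(); T=R.from_quat(o["tool_rot"]).as_matrix(); H=c["hand_eye"]
        rot=T@H[:3,:3]; eye=np.array(o["eef_pos"])+T@H[:3,3]
    else: rot=R.from_quat(c["rotation"]).as_matrix(); eye=np.array(c["eye"])
    if p is None: p,d=imaging.camera(name)
    v,u=np.mgrid[:480,:640]; K=c["camera_matrix"]
    q=np.stack([(u-K[0,2])/K[0,0]*d,(v-K[1,2])/K[1,1]*d,d],-1)@rot.T+eye
    q[d==0]=np.nan
    return p,q
def rect(xy):
    (c,s,a)=cv2.minAreaRect(xy.astype(np.float32)*1000); return np.round(c,1),np.round(s,1),round(a,1)
E
python3 - <<'E'
from h import *
for n,bx,sx in (("top",(325,215,390,290),(175,160,255,225)),("scene",(300,255,375,315),(300,150,350,225))):
    f=np.load(f"pics/{n}0.npz"); p,q=cloud(n,f["p"],f["d"])
    hsv=cv2.cvtColor(p,cv2.COLOR_BGR2HSV)
    def sub(b,m): 
        w=np.zeros(m.shape,bool); w[b[1]:b[3],b[0]:b[2]]=1; return w&m&np.isfinite(q[...,2])
    blue=sub(bx,(hsv[...,0]>95)&(hsv[...,0]<125)&(hsv[...,1]>110))
    P=q[blue]; print(n,"table z",np.nanmedian(q[290:300,300:340,2]) ,"blue",len(P),np.percentile(P[:,2],[1,50,99]).round(4))
    for lo,hi in((-.01,.012),(.065,.08),(.083,.1)):
        s=P[(P[:,2]>lo)&(P[:,2]<hi)]
        if len(s)>4: print(lo,hi,len(s),rect(s[:,:2]),s.mean(0).round(4))
    wh=sub(bx,(hsv[...,1]<60)&(hsv[...,2]>130)&(q[...,2]>.05)); s=q[wh]
    if len(s)>3: print("hook",len(s),rect(s[:,:2]),s.mean(0).round(4))
    S=q[sub(sx,(q[...,2]>.06))]
    print("stand z",np.percentile(S[:,2],[1,50,99]).round(4))
    for lo,hi in((.06,.14),(.14,.178),(.178,.2)):
        s=S[(S[:,2]>lo)&(S[:,2]<hi)]
        if len(s)>4: print(lo,hi,len(s),rect(s[:,:2]),s.mean(0).round(4))
    S=q[sub(sx,(q[...,2]>.006)&(q[...,2]<.02))]
    print("base",len(S),rect(S[:,:2]))
f=np.load("pics/top0.npz")["p"]; g=np.load("pics/scene0.npz")["p"]
a=cv2.resize(f[150:300,170:400],None,fx=3,fy=3,interpolation=2)[:, :690]
cv2.imwrite("pics/crop1.png",np.vstack([cv2.resize(f[155:230,165:265],(400,300)),cv2.resize(f[215:290,310:410],(400,300))]))
cv2.imwrite("pics/crop2.png",np.hstack([cv2.resize(g[145:235,285:375],(400,400)),cv2.resize(g[240:330,295:385],(400,400))]))
E
```

```text
top table z 0.00023144305652345043 blue 885 [-0.001   0.0077  0.0915]
-0.01 0.012 529 (array([ 544.4, -258.4]), array([115.,  55.]), 6.1) [ 0.5343 -0.2573  0.005 ]
0.065 0.08 192 (array([ 542.7, -254.1]), array([86. , 35.6]), 3.3) [ 0.5451 -0.2576  0.0741]
0.083 0.1 39 (array([ 587.4, -253.6]), array([ 5.4, 38.9]), 7.1) [ 0.5869 -0.2533  0.09  ]
hook 50 (array([ 603.2, -251.6]), array([24.3, 12.2]), 7.0) [ 0.6033 -0.2519  0.0859]
stand z [0.0639 0.1146 0.1873]
0.06 0.14 730 (array([708.4, 108.7]), array([153.2,  98.1]), 25.5) [0.6997 0.1058 0.1003]
0.14 0.178 326 (array([672.1,  91.4]), array([96.4, 34.2]), 87.1) [0.6677 0.0898 0.1627]
0.178 0.2 132 (array([671. ,  91.2]), array([95.5, 30.9]), 85.7) [0.6622 0.0947 0.1833]
base 1237 (array([698. , 100.5]), array([159.8, 198.2]), 2.5)
scene table z 0.0042149075923409995 blue 433 [0.0011 0.0089 0.0914]
-0.01 0.012 241 (array([ 563.8, -251.9]), array([168.8,  68.3]), 17.1) [ 0.5261 -0.2731  0.0059]
0.065 0.08 123 (array([ 542.9, -263. ]), array([89.4, 35.4]), 7.8) [ 0.5459 -0.2611  0.0752]
0.083 0.1 33 (array([ 584.9, -256.1]), array([ 6.3, 39.1]), 2.9) [ 0.5845 -0.2574  0.0885]
hook 37 (array([ 601.5, -253.7]), array([22.4, 11.8]), 7.1) [ 0.6027 -0.255   0.0858]
stand z [0.0611 0.0949 0.186 ]
0.06 0.14 936 (array([735.6, 177.7]), array([304.2, 143. ]), 80.5) [0.7121 0.1543 0.0928]
0.14 0.178 261 (array([669.7,  91.1]), array([109. ,  35.8]), 86.4) [0.6648 0.0768 0.1606]
0.178 0.2 66 (array([668.9,  90.8]), array([99.4, 30.9]), 86.3) [0.6609 0.0914 0.1826]
base 712 (array([733.2, 217.2]), array([439.4, 176.9]), 61.5)
```

View pics/crop2.png

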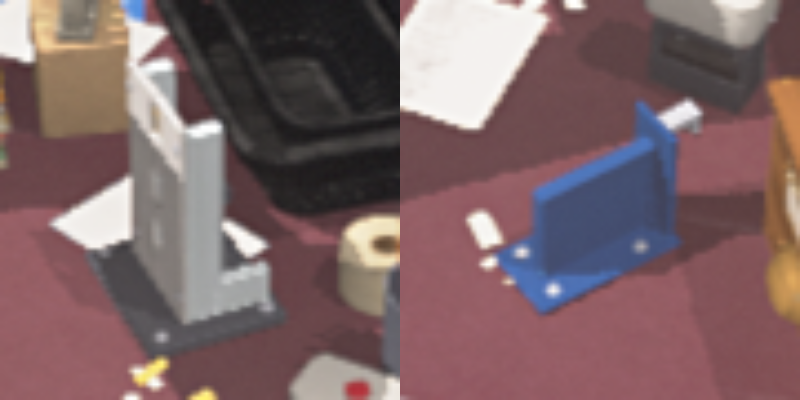

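The crop shows the blue bracket with its steel hook pointing away from the robot, at about +6.5° yaw. The stand's top slot has the brass keeper visible inside it at crop (155,110). Next I move the wrist camera in front of the plate.

>>> apply_moves(targets=[[[0.5, -1, 0.3, 1.6, 1], [0.5, -1, 0.3, 1.6, 1], [0.5, -1, 0.3, 1.6, 1], [0.5, -1, 0, 1.6, 1], [0.5, -1, 0, 1.6, 1], [0.5, -1, 0, 1.6, 1], [0.5, -1, 0, 1.6, 1], [0.5, -1, 0, 1.6, 1]]])

```text
clock: 0.77
eef_pos: [0.2905, 0.1828, 0.2806]
tool_rot: [0.033, 0.999, 0.0, 0.0]
ft_force: [1.3, -0.3, 0.5]
grip_width: 0.0858
grasp_force: 0.0
```

>>> apply_moves(targets=[[[0.9, -0.25, 0, 0, 1], [0.9, -0.25, 0, 0, 1], [0.9, -0.25, 0, 0, 1], [0.9, -0.25, 0, 0, 1], [0.9, -0.25, -0.3, 0, 1], [0.9, -0.25, -0.3, 0, 1], [0.3, 0, 0, 0, 1], [0, 0, 0, 0, 1]]])

```text
clock: 1.43
eef_pos: [0.5205, 0.1236, 0.2541]
tool_rot: [0.035, 0.999, -0.001, -0.001]
ft_force: [-0.4, 0.2, 0.6]
grip_width: 0.085
grasp_force: 0.0
```

```bash
python3 - <<'E'
from h import *
o=get_obs(); print(o["clock"],np.round(o["eef_pos"],4),np.round(o["tool_rot"],3),np.round(o["ft_force"],2))
p,q=cloud("wrist"); cv2.imwrite("pics/w1.png",p); np.savez("pics/w1.npz",p=p,q=q)
for n in("scene","wrist"):
    pass
m=(q[...,2]>.16)&(q[...,2]<.183)&(q[...,0]<.675)&(q[...,0]>.6)&(abs(q[...,1]-.09)<.06)
s=q[m]; print(m.sum(), s.mean(0), s[:,1].min(),s[:,1].max())
a=np.polyfit(s[:,1],s[:,0],1); print(a,np.degrees(np.arctan(a[0])),np.std(s[:,0]-np.polyval(a,s[:,1])))
E
```

```text
1.4333 [0.5205 0.1236 0.2541] [ 0.035  0.999 -0.001 -0.001] [-0.37  0.19  0.59]
60 [0.65435871 0.04860414 0.16299477] 0.044653165481350565 0.05514000832526603
[-0.08769514  0.65862105] -5.011740254419529 0.0007595500872578313
```

View pics/w1.png

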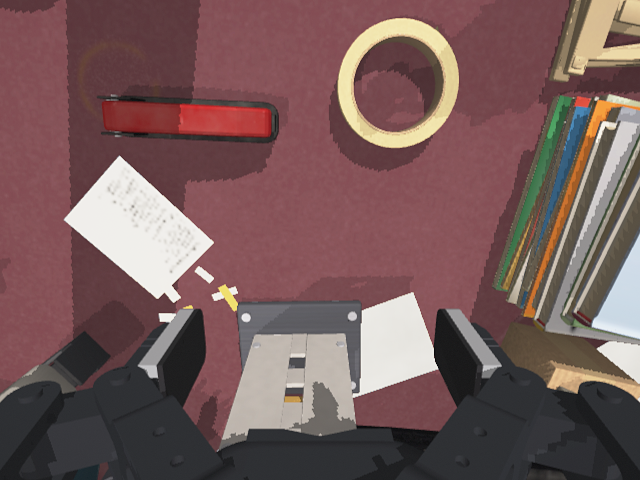

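The wrist view shows the stand's plate front between the fingers, around (295,390). Slots are at (296,362), (295,378) and (292,398), with brass in the last, which is the top slot. I fit the plane to the front face.

```bash
python3 - <<'E'
from h import *
f=np.load("pics/w1.npz"); p,q=f["p"],f["q"]
m=(q[...,2]>.03)&(q[...,2]<.17)&(q[...,0]<.68)&(q[...,0]>.62)&(abs(q[...,1]-.09)<.07)
m[:, :215]=0; m[:,370:]=0
s=q[m]
for it in range(4):
    A=np.c_[s[:,1]-.09,s[:,2]-.15,np.ones(len(s))]; a=np.linalg.lstsq(A,s[:,0],rcond=None)[0]; r=s[:,0]-A@a; s=s[abs(r)<max(.002,2*r.std())] 
print(len(s),a,r.std(),"yaw",np.degrees(-np.arctan(a[0])))
# edges per row
for v in range(340,430,6):
    w=np.where(m[v])[0]
    if len(w): print(v,w.min(),w.max(),q[v,w.min()].round(4),q[v,w.max()].round(4))
hsv=cv2.cvtColor(p,cv2.COLOR_BGR2HSV)
br=(hsv[...,0]>10)&(hsv[...,0]<28)&(hsv[...,1]>110); br[:390]=0;br[415:]=0;br[:,:270]=0;br[:,320:]=0
v,u=np.where(br); print("brass",len(v),u.min(),u.max(),v.min(),v.max(),np.nanmin(q[br],0),np.nanmax(q[br],0),np.nanmedian(q[br],0))
f=np.load("pics/top0.npz"); pt,qt=cloud("top",f["p"],f["d"])
h=qt[...,2]; m=(h>.178)&(h<.195)&(abs(qt[...,0]-.66)<.03)&(abs(qt[...,1]-.09)<.06)
t=qt[m]; print("top edge",m.sum())
for v in range(170,200):
    w=np.where(m[v])[0]
    if len(w): print(v,w.min(),w.max(),qt[v,w.min()].round(4),qt[v,w.max()].round(4))
E
```

```text
9838 [ 0.05589842 -0.00224065  0.6576691 ] 0.0005033313183319138 yaw -3.1994138002914934
346 251 346 [0.6551 0.0453 0.0364] [0.6607 0.1397 0.0378]
352 249 347 [0.6561 0.0448 0.0454] [0.6611 0.14   0.048 ]
358 247 347 [0.6564 0.0445 0.0551] [0.6602 0.1392 0.0594]
364 245 348 [0.6563 0.0444 0.0649] [0.661  0.1396 0.0677]
370 244 349 [0.6552 0.0457 0.0759] [0.6612 0.1398 0.0767]
376 242 349 [0.6544 0.0458 0.0858] [0.66   0.1392 0.0869]
382 240 350 [0.6552 0.0454 0.093 ] [0.6608 0.1395 0.0942]
388 238 351 [0.6552 0.0452 0.1009] [0.6609 0.1397 0.1019]
394 236 352 [0.6547 0.0453 0.1091] [0.6617 0.14   0.1085]
400 234 352 [0.6555 0.0449 0.1153] [0.6601 0.1394 0.1177]
406 232 353 [0.6549 0.045  0.1231] [0.6596 0.1396 0.1252]
412 230 354 [0.6547 0.045  0.1299] [0.6603 0.1398 0.131 ]
418 229 354 [0.655  0.0455 0.136 ] [0.6608 0.1393 0.1368]
424 227 355 [0.6555 0.0452 0.1416] [0.6598 0.1395 0.1441]
brass 103 284 301 396 401 [ 6.66134724e-01  6.75990972e-02 -4.38886669e-04] [0.74540862 0.0975023  0.10737131] [0.66736798 0.08905824 0.10310093]
top edge 132
180 188 188 [0.6895 0.1313 0.1795] [0.68
[... 187 characters left out ...]
798]
185 189 225 [0.6786 0.1291 0.1783] [0.6788 0.0501 0.1794]
186 185 228 [0.6762 0.1377 0.1787] [0.6767 0.0435 0.179 ]
187 187 227 [0.6736 0.1329 0.1804] [0.6746 0.0458 0.1781]
188 185 188 [0.6715 0.1374 0.1796] [0.6717 0.131  0.1788]
189 186 227 [0.6696 0.1354 0.1784] [0.6697 0.0454 0.1801]
190 186 224 [0.6672 0.1353 0.1789] [0.6679 0.0522 0.178 ]
191 187 187 [0.6651 0.1331 0.1783] [0.6651 0.1331 0.1783]
192 184 223 [0.6613 0.138  0.1859] [0.6632 0.0542 0.179 ]
193 184 227 [0.6592 0.1381 0.1852] [0.6608 0.0453 0.18  ]
194 192 227 [0.6583 0.1218 0.1795] [0.6577 0.0446 0.1845]
195 201 227 [0.6564 0.1023 0.1783] [0.6554 0.0445 0.1846]
196 226 227 [0.6542 0.0474 0.1792] [0.6543 0.0453 0.1787]
```

Plate front is at x=0.6578 (y=0.0924), yaw −3.2°. On to a look at the bracket.

>>> apply_moves(targets=[[[0, -0.96, 0, 1.3, 1], [0, -0.96, 0, 1.3, 1], [0, -0.96, 0, 1.3, 1], [0, -0.96, 0, 1.3, 1], [0, -0.96, 0, 1.3, 1], [0, -0.96, 0, 1.3, 1], [0, -0.96, 0, 1.3, 1], [0, -0.96, 0, 1.3, 1]]])

```text
clock: 2.15
eef_pos: [0.5173, -0.1831, 0.2576]
tool_rot: [-0.058, 0.998, 0.0, 0.0]
ft_force: [1.4, -0.6, 0.8]
grip_width: 0.0853
grasp_force: 0.0
```

>>> apply_moves(targets=[[[-0.1, -0.96, 0, 0, 1], [-0.1, -0.9, 0, 0, 1], [0, 0, 0, 0, 1], [0, 0, 0, 0, 1], [0, 0, 0, 0, 1]]])

```text
clock: 2.57
eef_pos: [0.5099, -0.2559, 0.257]
tool_rot: [-0.057, 0.998, 0.0, -0.0]
ft_force: [-0.2, 0.7, 0.9]
grip_width: 0.0854
grasp_force: 0.0
```

```bash
python3 - <<'E'
from h import *
o=get_obs(); print(o["clock"],np.round(o["eef_pos"],4),np.round(o["tool_rot"],4),np.round(o["ft_force"],2))
p,q=cloud("wrist"); cv2.imwrite("pics/w2.png",p); np.savez("pics/w2.npz",p=p,q=q)
hsv=cv2.cvtColor(p,cv2.COLOR_BGR2HSV)
near=np.hypot(q[...,0]-.55,q[...,1]+.257)<.11
b=(hsv[...,0]>95)&(hsv[...,0]<125)&(hsv[...,1]>110)&near
for lo,hi in((.003,.007),(.073,.077),(.087,.093)):
    s=q[b&(q[...,2]>lo)&(q[...,2]<hi)]
    if len(s)>4: print(lo,hi,len(s),rect(s[:,:2]),s.mean(0).round(4), np.median(s[:,2]))
s=q[near&(hsv[...,1]<60)&(q[...,2]>.08)&(q[...,2]<.089)]; print("hook",len(s)); 
if len(s)>4: print(rect(s[:,:2]),s.mean(0).round(4))
E
```

```text
2.5667 [ 0.5099 -0.2559  0.257 ] [-5.720e-02  9.984e-01  4.000e-04 -1.000e-04] [-0.24  0.74  0.88]
0.003 0.007 3971 (array([ 537.8, -259.3]), array([104.2,  55.5]), 6.3) [ 0.5319 -0.2596  0.0052] 0.005260197446207204
0.073 0.077 1477 (array([ 543.4, -258.8]), array([86. , 38.8]), 6.1) [ 0.5437 -0.2586  0.0751] 0.07511317704637083
0.087 0.093 288 (array([ 587. , -253.9]), array([ 4.9, 39. ]), 7.4) [ 0.5867 -0.2543  0.0898] 0.08993539131430253
hook 351
(array([ 603.4, -252.2]), array([25.6, 11.1]), 6.5) [ 0.6039 -0.2521  0.0863]
```

View pics/w2.png

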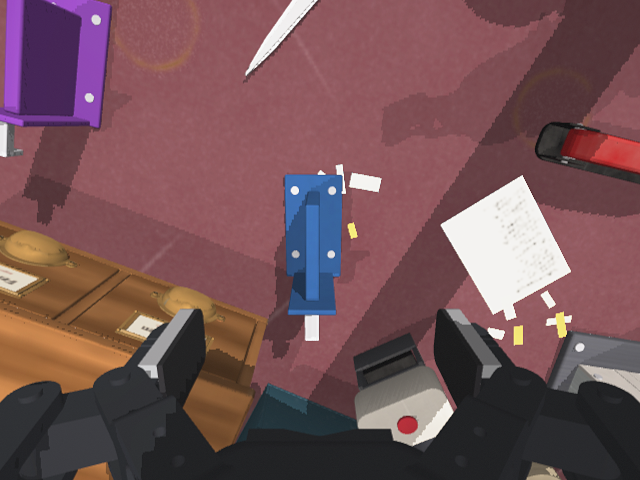

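The bracket is at (313,245) with its hook at (312,328). The purple look-alike at (60,60) is clearly separate. Bracket yaw is 6.3° and the grip point is (0.5305,−0.2601). Now descending.

>>> apply_moves(targets=[[[0.1, -0.02, -0.8, 0, 1], [0.1, -0.02, -0.8, 0, 1], [0.1, -0.02, -0.8, 0, 1], [0.1, -0.02, -0.8, 0, 1], [0.1, -0.02, -0.6, 0, 1], [0, 0, 0, 0, 1], [0, 0, 0, 0, 1], [0, 0, 0, 0, 1]]])

```text
clock: 3.28
eef_pos: [0.5316, -0.2601, 0.1066]
tool_rot: [-0.058, 0.998, -0.001, 0.001]
ft_force: [0.4, -0.5, -0.2]
grip_width: 0.0855
grasp_force: 0.0
```

>>> apply_moves(targets=[[[0, 0, -0.4, 0, 1], [0, 0, -0.4, 0, 1], [0, 0, -0.3, 0, 1], [0, 0, 0, 0, 1], [0, 0, 0, 0, -1], [0, 0, 0, 0, -1], [0, 0, 0, 0, -1], [0, 0, 0, 0, -1]]])

```text
clock: 3.95
eef_pos: [0.5315, -0.2613, 0.0623]
tool_rot: [-0.057, 0.998, -0.001, 0.001]
ft_force: [-0.7, -0.1, 0.6]
grip_width: 0.0384
grasp_force: 0.0
```

>>> apply_moves(targets=[[[0, 0, 0, 0, -1], [0, 0, 0, 0, -1], [0, 0, 0, 0, -1], [0, 0, 0, 0, -1], [0, 0, 0, 0, -1], [0, 0, 0, 0, -1]]])

```text
clock: 4.45
eef_pos: [0.5308, -0.261, 0.0613]
tool_rot: [-0.057, 0.998, -0.0, 0.0]
ft_force: [-1.0, 0.7, 5.1]
grip_width: 0.0111
grasp_force: 59.4
```

>>> apply_moves(targets=[[[0, 0, 0.4, 0, -1], [0, 0, 0.9, 0, -1], [0, 0, 0.9, 0, -1], [0, 0, 0.9, 0, -1], [0, 0, 0.9, 0, -1], [0, 0, 0, 0, -1], [0, 0, 0, 0, -1], [0, 0, 0, 0, -1]]])

```text
clock: 5.12
eef_pos: [0.5296, -0.2606, 0.2189]
tool_rot: [-0.057, 0.998, 0.001, -0.001]
ft_force: [-0.0, 0.3, -3.3]
grip_width: 0.0112
grasp_force: 59.0
```

>>> apply_moves(targets=[[[0.03, 0.5, 0, -1.1, -1], [0.03, 0.9, 0, -1.1, -1], [0.03, 0.9, 0, -1.1, -1], [0.03, 0.9, 0, -1.1, -1], [0.03, 0.9, 0, -1.1, -1], [0.03, 0.9, 0, -1.1, -1], [0.03, 0.9, 0, -1.1, -1], [0.03, 0.9, 0, -1.1, -1]]])

```text
clock: 5.78
eef_pos: [0.538, 0.0127, 0.2174]
tool_rot: [0.02, 1.0, -0.0, -0.003]
ft_force: [0.8, 0.1, -3.2]
grip_width: 0.0112
grasp_force: 59.0
```

>>> apply_moves(targets=[[[0.1, 0.9, 0, -1, -1], [0, 0.9, 0, 0, -1], [0, 0.3, 0, 0, -1], [0, 0, 0, 0, -1], [0, 0, 0, 0, -1], [0, 0, 0, 0, -1], [0, 0, 0, 0, -1], [0, 0, 0, 0, -1]]])

```text
clock: 6.45
eef_pos: [0.544, 0.0936, 0.2203]
tool_rot: [0.03, 1.0, -0.0, -0.0]
ft_force: [-0.8, 0.3, -2.7]
grip_width: 0.0111
grasp_force: 59.2
```

>>> apply_moves(targets=[[[0, 0.12, -0.4, 0.2, -1], [0, 0, -0.5, 0, -1], [0, 0, -0.5, 0, -1], [0, 0, -0.37, 0, -1], [0, 0, 0, 0, -1], [0, 0, 0, 0, -1], [0, 0, 0, 0, -1]]])

```text
clock: 7.03
eef_pos: [0.5449, 0.0994, 0.151]
tool_rot: [0.027, 1.0, 0.0, 0.001]
ft_force: [0.5, 0.5, -3.1]
grip_width: 0.011
grasp_force: 59.1
```

```bash
cat > look.py <<'E'
from h import *
import sys
o=get_obs(); t=o["tool_rot"]; print(o["clock"],np.round(o["eef_pos"],4),"yaw",2*np.degrees(np.arctan2(t[1],t[0]))-180,np.round(t,4),np.round(o["ft_force"],1),o["grip_width"],o["grasp_force"])
Z=float(sys.argv[1])  # expected underside
T=np.array([.6598,.0923]); yaw=np.radians(-3.2); E=np.array([[np.cos(yaw),np.sin(yaw)],[-np.sin(yaw),np.cos(yaw)]])
for n in ("top","scene"):
    p,q=cloud(n); cv2.imwrite(f"pics/{n}_{sys.argv[2]}.png",p)
    hsv=cv2.cvtColor(p,cv2.COLOR_BGR2HSV); s2=(q[...,:2]-T)@E.T
    near=(s2[...,0]>-.14)&(s2[...,0]<.05)&(abs(s2[...,1])<.06)
    b=(hsv[...,0]>95)&(hsv[...,0]<125)&(hsv[...,1]>110)&near
    for nm,m in (("flange",b&(abs(q[...,2]-Z-.088)<.006)),("foot",b&(abs(q[...,2]-Z-.005)<.006)),("hook",near&(hsv[...,1]<70)&(abs(q[...,2]-Z-.085)<.006)&(s2[...,0]<-.006)),("plate",near&(hsv[...,1]<70)&(q[...,2]>.18)&(q[...,2]<.19)&(s2[...,0]<.004))):
        if m.sum()>4: print(n,nm,m.sum(),"stand xy mm",rect(s2[m]),"z",np.percentile(q[m][:,2],[5,50,95]).round(4))
E
python3 look.py .088 a; python3 -c "
import cv2
a=cv2.imread('pics/top_a.png')[150:270,160:280];b=cv2.imread('pics/scene_a.png')[130:250,250:370]
import numpy as np
cv2.imwrite('pics/ca.png',np.hstack([cv2.resize(a,(400,400)),cv2.resize(b,(400,400))]))"
```

```text
7.0333 [0.5449 0.0994 0.151 ] yaw -3.11876738405374 [2.720e-02 9.996e-01 2.000e-04 8.000e-04] [ 0.5  0.5 -3.1] 0.011038441529945977 59.14315223693848
top flange 38 stand xy mm (array([-58.5,  -2. ]), array([ 5.1, 33.4]), 1.3) z [0.175  0.1784 0.1813]
top foot 171 stand xy mm (array([-98.3, -15.8]), array([22.2, 82.9]), 89.7) z [0.0912 0.0949 0.098 ]
top hook 67 stand xy mm (array([-46.8,   2. ]), array([15.6, 32.6]), 79.9) z [0.1716 0.1751 0.1781]
top plate 98 stand xy mm (array([-61.9,  -2.6]), array([129.5,  91.8]), 0.4) z [0.181  0.1847 0.1889]
scene flange 20 stand xy mm (array([-88.5, -16.1]), array([74.8, 33.1]), 22.7) z [0.1704 0.1787 0.1809]
scene foot 115 stand xy mm (array([-101.2,  -13.3]), array([78.2, 30.9]), 2.3) z [0.0921 0.096  0.0984]
scene hook 53 stand xy mm (array([-65.4,   4. ]), array([131.4,  39.5]), 14.7) z [0.1681 0.1737 0.1784]
scene plate 75 stand xy mm (array([-65.2,  -3.3]), array([129.6,  97. ]), 0.3) z [0.1804 0.1851 0.1892]
```

View pics/ca.png

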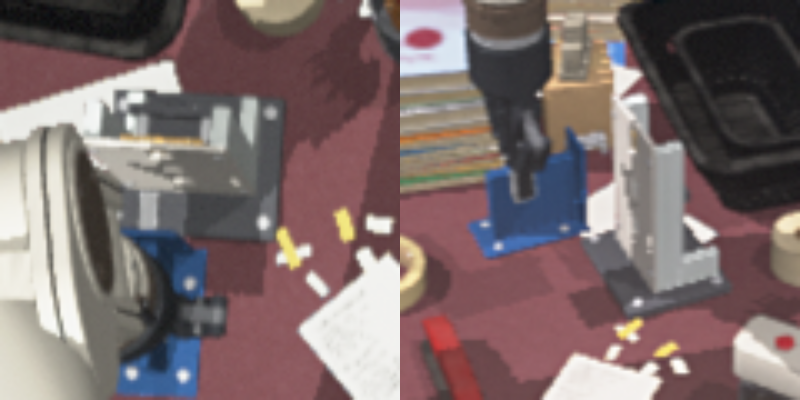

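Crop: in the top view the hook is at (148,212), in front of the white plate (165,150), with the brass keeper behind it (165,138). In the scene view the bracket is level with the top slot. I measure the lateral offset and keeper depth from the top view.

```bash
cat > lat.py <<'E'
from h import *
import sys
T=np.array([.6598,.0923]); yaw=np.radians(-3.2); E=np.array([[np.cos(yaw),np.sin(yaw)],[-np.sin(yaw),np.cos(yaw)]])
for n in ("top","scene"):
    c=imaging.get_calibration(n); rot=R.from_quat(c["rotation"]).as_matrix(); eye=np.array(c["eye"]); K=c["camera_matrix"]
    p,q=cloud(n); hsv=cv2.cvtColor(p,cv2.COLOR_BGR2HSV); s2=(q[...,:2]-T)@E.T; z=q[...,2]
    v,u=np.mgrid[:480,:640]; r=np.stack([(u-K[0,2])/K[0,0],(v-K[1,2])/K[1,1],np.ones_like(u)],-1)@rot.T
    def onz(h): return ((eye+r*((h-eye[2])/r[...,2])[...,None])[...,:2]-T)@E.T
    def st(nm,m,h):
        if m.sum()<4: print(n,nm,m.sum());return
        s=onz(h)[m]*1000; rc=[f(s[:,i]) for i in(0,1) for f in(np.min,np.max)]
        print(n,nm,m.sum(),"x",np.round(rc[:2],1),"y",np.round(rc[2:],1),"mean",s.mean(0).round(1),"z",np.median(z[m]).round(4),rect(s/1000))
    st("hook",(abs(z-.1745)<.006)&(hsv[...,1]<70)&(s2[...,0]>-.053)&(s2[...,0]<-.02)&(abs(s2[...,1])<.012),.1745)
    st("plate",(z>.180)&(z<.192)&(s2[...,0]>-.01)&(s2[...,0]<.006)&(abs(s2[...,1])<.055),.185)
    br=(hsv[...,0]>8)&(hsv[...,0]<28)&(hsv[...,1]>95)&(s2[...,0]>-.004)&(s2[...,0]<.03)&(abs(s2[...,1])<.035)&(z>.12)
    st("brass",br,.153)
E
python3 lat.py
```

```text
top hook 64 x [-52.2 -29.4] y [-5.7  7.4] mean [-40.7   0.9] z 0.1761 (array([-40.7,   1. ]), array([22.2, 13.1]), 3.4)
top plate 89 x [-4.3  2.4] y [-48.   43.7] mean [-1.1 -2.8] z 0.185 (array([-0.7, -2.1]), array([91.7,  6.6]), 89.6)
top brass 20 x [ 8.3 10.5] y [-24.9  24.4] mean [ 9.5 -0.5] z 0.1529 (array([ 9.3, -0.2]), array([49.3,  2.1]), 89.0)
scene hook 28 x [-53.1 -30.4] y [-11.5   9.4] mean [-41.3  -1.1] z 0.175 (array([-41.1,  -1.8]), array([21.4, 20.9]), 79.3)
scene plate 44 x [-9.9  3. ] y [-56.   46.8] mean [-3.6 -1.8] z 0.1851 (array([-2.7, -4.7]), array([ 11.1, 103. ]), 2.6)
scene brass 0
```

>>> apply_moves(targets=[[[0.1, -0.025, -0.04, 0, -1], [0.1, -0.006, 0, 0, -1], [0.1, -0.006, 0, 0, -1], [0.1, -0.006, 0, 0, -1], [0.1, -0.006, 0, 0, -1], [0, 0, 0, 0, -1], [0, 0, 0, 0, -1], [0, 0, 0, 0, -1]]])

```text
clock: 7.9
eef_pos: [0.564, 0.0979, 0.1481]
tool_rot: [0.027, 1.0, -0.0, -0.0]
ft_force: [0.7, -0.2, -3.5]
grip_width: 0.0112
grasp_force: 59.1
```

```bash
sed -i 's/>-.053)&(s2\[...,0\]<-.02)/>-.033)\&(s2[...,0]<-.007)/' lat.py; python3 lat.py | grep -v plate; python3 -c "
from h import *
o=get_obs(); t=o['tool_rot']; print(np.round(o['eef_pos'],4),2*np.degrees(np.arctan2(t[1],t[0]))-180,o['ft_force'])
d=o['eef_pos'][:2]-np.array([.6598,.0923]); print('ys',.0558*d[0]+.99844*d[1],'xs',.99844*d[0]-.0558*d[1])"
```

```text
top hook 57 x [-32.  -11.4] y [-7.   5.5] mean [-21.8  -0.6] z 0.1731 (array([-21.6,  -0.8]), array([20.3, 11. ]), 4.5)
top brass 19 x [ 8.7 10.5] y [-24.9  26.7] mean [ 9.6 -0.8] z 0.1533 (array([9.6, 0.9]), array([51.5,  1.6]), 89.4)
scene hook 21 x [-34.4 -14.4] y [-14.1   4.2] mean [-24.5  -4.5] z 0.1729 (array([-24.6,  -5.1]), array([20.8, 17.1]), 6.4)
scene brass 0
[0.5639 0.0979 0.1482] -3.057712960061707 [-0.19522806 -0.96419102 -2.6523303 ]
ys 0.00025573710985329554 xs -0.09608725555313662
```

>>> apply_moves(targets=[[[0.08, -0.004, 0.02, 0, -1], [0.08, -0.005, 0, 0, -1], [0.08, -0.004, 0, 0, -1], [0.08, -0.005, 0, 0, -1], [0.08, -0.004, 0, 0, -1], [0, 0, 0, 0, -1], [0, 0, 0, 0, -1]]])

```text
clock: 8.58
eef_pos: [0.5803, 0.097, 0.1489]
tool_rot: [0.027, 1.0, -0.0, -0.0]
ft_force: [-0.3, -0.0, -2.9]
grip_width: 0.0112
grasp_force: 59.1
```

>>> apply_moves(targets=[[[0.08, -0.004, 0, 0, -1], [0.08, -0.005, 0, 0, -1], [0.08, -0.004, 0, 0, -1], [0.08, -0.005, 0, 0, -1], [0.04, -0.002, 0, 0, -1], [0, 0, 0, 0, -1], [0, 0, 0, 0, -1]]])

```text
clock: 9.17
eef_pos: [0.5945, 0.0962, 0.149]
tool_rot: [0.027, 1.0, -0.0, -0.0]
ft_force: [-0.4, -0.5, -2.4]
grip_width: 0.0114
grasp_force: 59.1
```

>>> apply_moves(targets=[[[0.03, -0.002, 0, 0, -1], [0.03, -0.001, 0, 0, -1], [0.02, -0.001, 0, 0, -1], [0, 0, 0, 0, -1], [0, 0, 0, 0, -1]]])

```text
clock: 9.58
eef_pos: [0.5977, 0.0961, 0.1491]
tool_rot: [0.027, 1.0, -0.0, -0.0]
ft_force: [-1.2, 0.8, -2.8]
grip_width: 0.0112
grasp_force: 59.2
```

Nearly at the plate; I creep on to contact.

>>> apply_moves(targets=[[[0.02, -0.001, 0, 0, -1], [0.01, 0, 0, 0, -1], [0, 0, 0, 0, -1], [0, 0, 0, 0, -1]]])

```text
clock: 9.92
eef_pos: [0.5979, 0.0961, 0.1489]
tool_rot: [0.027, 1.0, -0.0, -0.001]
ft_force: [-6.2, 0.3, -1.0]
grip_width: 0.0112
grasp_force: 59.6
```

Flange contact at x≈0.5979. Ease off and lower.

>>> apply_moves(targets=[[[-0.03, 0.002, 0, 0, -1], [0, 0, -0.06, 0, -1], [0, 0, -0.06, 0, -1], [0, 0, -0.06, 0, -1], [0, 0, -0.06, 0, -1], [0, 0, 0, 0, -1], [0, 0, 0, 0, -1], [0, 0, 0, 0, -1]]])

```text
clock: 10.58
eef_pos: [0.5978, 0.0961, 0.1392]
tool_rot: [0.027, 1.0, -0.0, -0.0]
ft_force: [-0.6, 0.0, -3.3]
grip_width: 0.0114
grasp_force: 59.2
```

>>> apply_moves(targets=[[[0, 0, -0.03, 0, -1], [0, 0, -0.03, 0, -1], [0, 0, 0, 0, -1], [0, 0, 0, 0, -1], [0, 0, 0, 0, -1]]])

```text
clock: 11.0
eef_pos: [0.5978, 0.0961, 0.137]
tool_rot: [0.027, 1.0, 0.0, 0.0]
ft_force: [-0.8, -0.2, -3.2]
grip_width: 0.0111
grasp_force: 59.2
```

>>> apply_moves(targets=[[[0, 0, -0.02, 0, -1], [0, 0, -0.02, 0, -1], [0, 0, 0, 0, -1], [0, 0, 0, 0, -1], [0, 0, 0, 0, -1]]])

```text
clock: 11.42
eef_pos: [0.5978, 0.0962, 0.1361]
tool_rot: [0.027, 1.0, 0.0, 0.0]
ft_force: [-3.1, 0.5, 3.2]
grip_width: 0.0112
grasp_force: 59.9
```

Seated: contact at z=0.1361 as predicted. Now pull straight back towards the keeper.

>>> apply_moves(targets=[[[-0.04, 0.002, 0, 0, -1], [-0.04, 0.002, 0, 0, -1], [-0.04, 0.003, 0, 0, -1], [-0.03, 0.002, 0, 0, -1], [0, 0, 0, 0, -1], [0, 0, 0, 0, -1], [0, 0, 0, 0, -1]]])

```text
clock: 12.0
eef_pos: [0.5923, 0.0965, 0.1359]
tool_rot: [0.027, 1.0, 0.0, 0.001]
ft_force: [1.8, -0.0, 1.4]
grip_width: 0.0111
grasp_force: 59.8
```

>>> apply_moves(targets=[[[-0.02, 0.001, 0, 0, -1], [-0.02, 0.001, 0, 0, -1], [0, 0, 0, 0, -1], [0, 0, 0, 0, -1]]])

```text
clock: 12.33
eef_pos: [0.5905, 0.0966, 0.1359]
tool_rot: [0.027, 1.0, 0.0, 0.001]
ft_force: [2.7, 0.7, 2.1]
grip_width: 0.0114
grasp_force: 59.9
```

>>> apply_moves(targets=[[[-0.015, 0.001, 0, 0, -1], [-0.015, 0.001, 0, 0, -1], [0, 0, 0, 0, -1], [0, 0, 0, 0, -1]]])

```text
clock: 12.67
eef_pos: [0.5895, 0.0967, 0.1358]
tool_rot: [0.027, 1.0, 0.0, 0.001]
ft_force: [4.4, -0.4, 3.6]
grip_width: 0.0113
grasp_force: 60.0
```

>>> apply_moves(targets=[[[-0.015, 0.001, 0, 0, -1], [0, 0, 0, 0, -1], [0, 0, 0, 0, -1]]])

```text
clock: 12.92
eef_pos: [0.5894, 0.0967, 0.1358]
tool_rot: [0.027, 1.0, 0.0, 0.001]
ft_force: [5.6, 0.3, 2.4]
grip_width: 0.0112
grasp_force: 59.9
```

>>> apply_moves(targets=[[[-0.015, 0.001, 0, 0, -1], [-0.015, 0.001, 0, 0, -1], [0, 0, 0, 0, -1], [0, 0, 0, 0, -1]]])

```text
clock: 13.25
eef_pos: [0.5892, 0.0967, 0.1359]
tool_rot: [0.027, 1.0, 0.0, 0.002]
ft_force: [8.7, -0.6, 1.4]
grip_width: 0.0113
grasp_force: 59.8
```

>>> apply_moves(targets=[[[-0.02, 0.001, 0, 0, -1], [-0.02, 0.001, 0, 0, -1], [0, 0, 0, 0, -1], [0, 0, 0, 0, -1]]])

```text
clock: 13.58
eef_pos: [0.5888, 0.0967, 0.1359]
tool_rot: [0.027, 1.0, 0.0, 0.003]
ft_force: [12.8, -0.4, -2.1]
grip_width: 0.011
grasp_force: 59.4
```

>>> apply_moves(targets=[[[-0.012, 0.001, -0.01, 0, -1], [-0.012, 0, -0.005, 0, -1], [0, 0, 0, 0, -1], [0, 0, 0, 0, -1]]])

```text
clock: 13.92
eef_pos: [0.5888, 0.0968, 0.1358]
tool_rot: [0.027, 1.0, 0.0, 0.004]
ft_force: [14.0, -0.3, -1.8]
grip_width: 0.0112
grasp_force: 59.4
```

Around 14 N; a touch more, then hold for over two seconds.

>>> apply_moves(targets=[[[-0.008, 0, 0, 0, -1], [0, 0, 0, 0, -1], [0, 0, 0, 0, -1], [0, 0, 0, 0, -1]]])

```text
clock: 14.25
eef_pos: [0.5887, 0.0967, 0.1358]
tool_rot: [0.027, 1.0, 0.0, 0.005]
ft_force: [14.6, -0.6, -2.8]
grip_width: 0.0114
grasp_force: 59.4
```

>>> apply_moves(targets=[[[0, 0, 0, 0, -1], [0, 0, 0, 0, -1], [0, 0, 0, 0, -1], [0, 0, 0, 0, -1], [0, 0, 0, 0, -1], [0, 0, 0, 0, -1], [0, 0, 0, 0, -1], [0, 0, 0, 0, -1]]])

```text
clock: 14.92
eef_pos: [0.5887, 0.0968, 0.1358]
tool_rot: [0.027, 1.0, 0.0, 0.005]
ft_force: [14.2, -0.7, -2.2]
grip_width: 0.0115
grasp_force: 59.4
```

>>> apply_moves(targets=[[[-0.006, 0, 0, 0, -1], [0, 0, 0, 0, -1], [0, 0, 0, 0, -1], [0, 0, 0, 0, -1], [0, 0, 0, 0, -1], [0, 0, 0, 0, -1], [0, 0, 0, 0, -1], [0, 0, 0, 0, -1]]])

```text
clock: 15.58
eef_pos: [0.5887, 0.0967, 0.1358]
tool_rot: [0.027, 1.0, 0.0, 0.005]
ft_force: [15.0, -0.5, -2.7]
grip_width: 0.0111
grasp_force: 59.4
```

>>> apply_moves(targets=[[[0, 0, 0, 0, -1], [0, 0, 0, 0, -1], [0, 0, 0, 0, -1], [0, 0, 0, 0, -1], [0, 0, 0, 0, -1], [0, 0, 0, 0, -1], [0, 0, 0, 0, -1], [0, 0, 0, 0, -1]]])

```text
clock: 16.25
eef_pos: [0.5887, 0.0968, 0.1358]
tool_rot: [0.027, 1.0, 0.0, 0.005]
ft_force: [15.4, -0.7, -2.3]
grip_width: 0.0113
grasp_force: 59.4
```

>>> apply_moves(targets=[[[0, 0, 0, 0, -1], [0, 0, 0, 0, -1], [0, 0, 0, 0, -1], [0, 0, 0, 0, -1], [0, 0, 0, 0, -1], [0, 0, 0, 0, -1], [0, 0, 0, 0, -1], [0, 0, 0, 0, -1]]])

```text
clock: 16.92
eef_pos: [0.5887, 0.0968, 0.1358]
tool_rot: [0.027, 1.0, 0.0, 0.005]
ft_force: [14.5, -0.4, -1.8]
grip_width: 0.0111
grasp_force: 59.4
```

>>> apply_moves(targets=[[[0, 0, 0, 0, -1], [0, 0, 0, 0, -1], [0, 0, 0, 0, -1], [0, 0, 0, 0, -1], [0, 0, 0, 0, -1], [0, 0, 0, 0, -1], [0, 0, 0, 0, -1], [0, 0, 0, 0, -1]]])

```text
clock: 17.58
eef_pos: [0.5887, 0.0968, 0.1358]
tool_rot: [0.027, 1.0, 0.0, 0.005]
ft_force: [15.3, -0.6, -2.3]
grip_width: 0.0113
grasp_force: 59.4
```

Held 15 N for about 3 s with the hook biting. Ease the pull and slide back in near the plate.

>>> apply_moves(targets=[[[0.04, -0.002, 0, 0, -1], [0.04, -0.002, 0, 0, -1], [0.04, -0.002, 0, 0, -1], [0.04, -0.002, 0, 0, -1], [0.04, -0.003, 0, 0, -1], [0.04, -0.003, 0, 0, -1], [0, 0, 0, 0, -1], [0, 0, 0, 0, -1]]])

```text
clock: 18.25
eef_pos: [0.5916, 0.0964, 0.1342]
tool_rot: [0.027, 1.0, -0.0, -0.002]
ft_force: [-3.8, -0.2, 4.2]
grip_width: 0.0113
grasp_force: 60.4
```

>>> apply_moves(targets=[[[0.03, -0.002, 0.02, 0, -1], [0.03, -0.002, 0.01, 0, -1], [0.03, -0.002, 0, 0, -1], [0.03, -0.001, 0, 0, -1], [0, 0, 0, 0, -1], [0, 0, 0, 0, -1], [0, 0, 0, 0, -1]]])

```text
clock: 18.83
eef_pos: [0.5969, 0.0959, 0.1351]
tool_rot: [0.027, 1.0, -0.0, -0.002]
ft_force: [-4.5, 0.3, -1.4]
grip_width: 0.0108
grasp_force: 59.7
```

```bash
python3 - <<'E'
from h import *
a,_=imaging.camera("top");b,_=imaging.camera("scene")
cv2.imwrite('pics/cb.png',np.hstack([cv2.resize(a[150:250,160:260],(400,400),interpolation=2),cv2.resize(b[140:230,270:360],(400,400),interpolation=2)]))
E
```

```text
(no output)
```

View pics/cb.png

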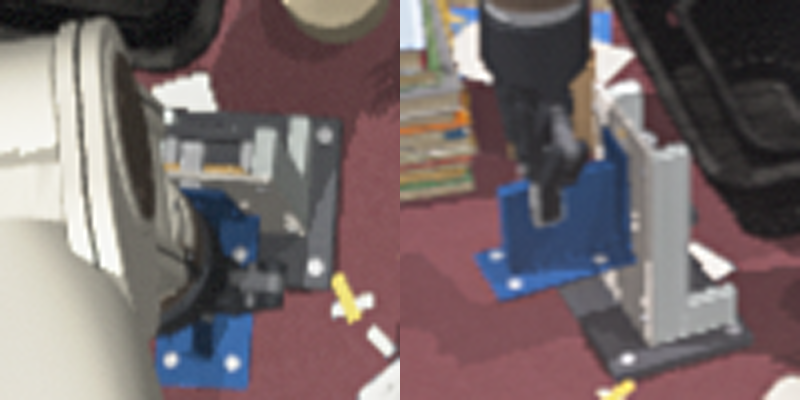

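The top crop shows the hook through the slot, over the brass bar at (190,158). In the scene crop the bracket hangs with its flange at the plate. I ease and let go, opening slowly.

>>> apply_moves(targets=[[[-0.02, 0.001, -0.015, 0, -1], [0, 0, 0, 0, -1], [0, 0, 0, 0, -1]]])

```text
clock: 19.18
eef_pos: [0.5968, 0.0959, 0.135]
tool_rot: [0.027, 1.0, -0.0, -0.001]
ft_force: [-4.5, 0.3, -0.9]
grip_width: 0.0112
grasp_force: 59.6
```

>>> apply_moves(targets=[[[0, 0, 0, 0, -0.6], [0, 0, 0, 0, -0.5], [0, 0, 0, 0, -0.4], [0, 0, 0, 0, -0.3], [0, 0, 0, 0, -0.2], [0, 0, 0, 0, 0], [0, 0, 0, 0, 0], [0, 0, 0, 0, 0]]])

```text
clock: 19.85
eef_pos: [0.5977, 0.0961, 0.1356]
tool_rot: [0.027, 1.0, 0.0, 0.0]
ft_force: [-0.2, -0.2, -0.9]
grip_width: 0.0425
grasp_force: 0.0
```

>>> apply_moves(targets=[[[0, 0, 0.2, 0, 0], [0, 0, 0.4, 0, 0], [0, 0, 0.6, 0, 0], [0, 0, 0.6, 0, 0], [-0.2, 0, 0.6, 0, 0], [-0.5, 0, 0.6, 0, 0], [-0.8, 0, 0.4, 0, 0], [-0.8, 0, 0, 0, 0]]])

```text
clock: 20.52
eef_pos: [0.507, 0.0964, 0.276]
tool_rot: [0.027, 1.0, 0.001, 0.004]
ft_force: [0.4, 0.9, 1.0]
grip_width: 0.0427
grasp_force: 0.0
```

>>> apply_moves(targets=[[[-0.8, 0, 0, 0, 0], [-0.8, 0, 0, 0, 0], [-0.4, 0, 0, 0, 0], [0, 0, 0, 0, 0], [0, 0, 0, 0, 0], [0, 0, 0, 0, 0]]])

```text
clock: 21.02
eef_pos: [0.4267, 0.0963, 0.2722]
tool_rot: [0.027, 1.0, 0.0, 0.001]
ft_force: [1.1, 0.5, -0.4]
grip_width: 0.0429
grasp_force: 0.0
```

```bash
python3 - <<'E'
from h import *
a,qa=cloud("top");b,_=imaging.camera("scene")
print(get_obs()["clock"],get_obs()["eef_pos"])
T=np.array([.6598,.0923]); yaw=np.radians(-3.2); E=np.array([[np.cos(yaw),np.sin(yaw)],[-np.sin(yaw),np.cos(yaw)]])
h=cv2.cvtColor(a,cv2.COLOR_BGR2HSV); s=(qa[...,:2]-T)@E.T
m=(h[...,0]>95)&(h[...,0]<125)&(h[...,1]>110)&(s[...,0]>-.13)&(s[...,0]<0)&(abs(s[...,1])<.05)
for lo,hi in((.06,.1),(.13,.155),(.157,.175)):
    w=m&(qa[...,2]>lo)&(qa[...,2]<hi)
    if w.sum()>4: print(lo,w.sum(),rect(s[w]),np.median(qa[w][:,2]))
cv2.imwrite('pics/cc.png',np.hstack([cv2.resize(a[150:250,160:260],(400,400),interpolation=2),cv2.resize(b[140:230,270:360],(400,400),interpolation=2)]))
E
```

```text
21.1167 [0.42681131 0.09615968 0.2715885 ]
0.06 613 (array([-55.3,  -0.3]), array([101. ,  56.1]), 0.3) 0.07319107529931879
0.13 239 (array([-56. ,  -4.7]), array([85.2, 34.3]), 2.8) 0.14193494421513986
0.157 37 (array([-15.8,  -1.7]), array([ 4.9, 35.4]), 3.2) 0.1626765949462048
```

View pics/cc.png

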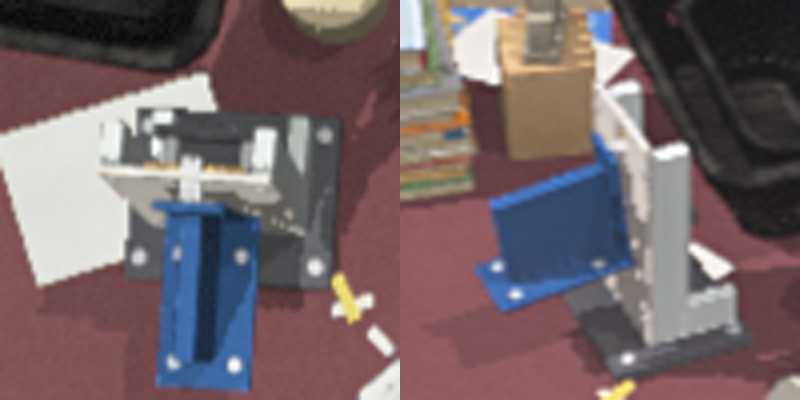

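The bracket hangs on the keeper: the hook runs through the slot over the brass bar at (190,165), with a small sag and the robot clear of it. Handing in.

```bash
python3 -c "
from workcell import order; print(order.job_done())"
```

```text
the job is handed in; nothing more can be done
None
```

The blue bracket was hooked in and seated on the top slot's keeper bar, pulled at about 15 N for 3 s with the hook biting (highest reading 15.4 N), then let go and handed in at 21 s; it hangs with its nose tilted down about 7° (estimated from the camera).

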